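# Serve the round bun with the tongs

### The job

Pick up the tongs, take the small round bun off the wooden board with them, and hold it in the tongs over the middle of the plate, about 10 cm above it; finish while still holding it there. Never touch the bun with the gripper itself, and leave the other baked goods, the jar and the plate where they are.

Things in the scene. Friction and masses are not known exactly. Their poses are not given: they have to be found in the camera images.
- tongs: steel serving tongs, 120 g, on their side on the counter left or right of the board: pivot at one end, two arms opening level with the counter, jaws at the other. Origin: underside, mid plane, between the two flat black grip zones (80 mm long, 24 mm high), near the balance point; x to the jaws, z up. Pivot (22 mm across, 26 mm high) at x=-100 mm, jaw tips at x=+153 mm.
- tongs_left (a joint): swing of each tongs arm (both alike), rad: 0 fully open as they lie (62 mm wide outside the grip zones), about 0.11 closed on the round bun (40 mm), 0.215 shut. Squeezing the grip zones shuts the jaws; a spring opens them, pushing each zone out with about 4 N at 62 mm, 5 N at 55 mm, 8 N at 40 mm, so they can be carried half open.
- tongs_jaw (a point): point between the tongs' two slightly cupped jaws, 125 mm along x from the tongs' origin, 16 mm above their underside. Jaws 57 mm long, 32 mm high. Gap between them about 100 mm fully open (116 mm outside), 85 mm at grip width 55 mm; each 1 mm off the grip width takes 2.25 mm off the gap.
- bun: the small round bun, crusty brown, 52 mm across, 42 mm high, 30 to 65 g, a dark cross on top, standing on the board. Origin: centre of its underside, z up. Its sides are upright from 9 to 25 mm above its underside.
- bun_center (a point): middle of the round bun, 21 mm above its underside
- board: wooden board, fixed, 170 mm (x) by 370 mm (y), 15 mm thick; origin: centre of its underside on the counter. The three baked goods stand on it in a row along its y axis, about 118 mm apart, in any order; tongs pointing along the board's x axis pass between them.
- long_roll: long roll, not wanted: 114 mm long, 44 mm wide, 44 mm high, lying about along the board's x axis; origin: centre of its underside
- pastry: square pastry, not wanted: 58 mm by 58 mm, 26 mm high; origin: centre of its underside
- plate: white plate, loose, 170 mm across, 18 mm high, on the counter to the other side of the board from the tongs; origin: centre of its underside
- jar: closed amber glass jar, 70 mm across, 100 mm high, loose, beyond the board; origin: centre of its underside
Mind the look-alikes: they are no part of the job. Of the things like the plate, leave any that is blue; of the rest the smaller one is meant. What is shaped like the bun but blue is not meant.

How it is judged:
By the outcome, as a careful person would: the job done as asked, in the order asked, and still so for the second after the job is handed in, while the arm keeps its last pose, push and grip.
It also fails if it takes over 45 s, if anything falls off the work surface, if the arm or the gripper's body presses on something with over 40 N, if the wrist force passes 120 N, or if a joint passes its speed limit or range.

### The arm

A 7-joint arm with a two-finger parallel gripper is mounted at the origin on the work surface. World frame = base frame: x ahead of the robot, y to its left, z up, the work surface at z = 0. Lengths are in m, angles in rad, forces in N, time in s.
With the tool pointing down it reaches from about 0.425 to 0.925 m from the base axis. Payload 6.8 kg.
Tool frame: the origin (TCP) lies at the very end of the fingers, on their centre line; the grasp point (between the pads) lies 19 mm behind it; z points along the fingers, y is the line along which they close (so a half turn about z gives the same grasp; the last joint's range is limited). The gripper opens to 85 mm and grips with 20 to 120 N. Pads are 22 mm wide; open, the fingers measure 114 mm over their backs; the gripper's body (76 mm by 85 mm) begins 54 mm behind the grasp point. The pads swing forward as they close: fully open they stand 13 mm farther back than shut.
Start: joints at [-1.436, 0.477, 0.022, 1.555, -0.011, 1.109, -0.083], TCP at [0.162, 0.655, 0.231] pointing down, gripper open.
Joint ranges: [-2.96, 2.96], [-0.34, 2.1], [-1.41, 1.46], [0.24, 2.44], [-1.37, 4.51], [0.17, 1.92], [-2.96, 2.96]. Speed limits (rad/s): [2.39, 2.39, 3.14, 3.14, 3.14, 3.14, 3.14].

### API

Orientations are given as a unit quaternion [w, x, y, z].
In Python, from station import bot gives the robot as it stands. The module is installed in compiled form; this text tells all that it offers.
- The arm moves only by the shell command python3 -m jog 'ROWS' [OPENING] [FORCE]. ROWS is JSON, a list of rows, each a list of 4 numbers: the shift along the tool's x, y, z in cm, then the turn about the tool's z in rad. In form: [[x, y, z, spin], ...]. A call has 1 to 20 rows; each row is the pose to reach, as a shift and turn from the pose commanded when the call began, along the tool's axes at that moment; what a row does not reach only later rows make up. A row lasts 1/12 s, in which the tool goes at most 41.7 mm and 7.16 degrees, less where a joint would pass 70% of its speed; a pose out of reach is approached as far as the arm can. A call with a gripper value outside its range is refused whole. OPENING is the closure, from -1 (fully open) to 1 (shut), set as the call begins (- or left out, the last holds). The fingers move at their own pace and stop on an object; FORCE is the grip in N (left out, the last holds). Time passes only in rows, so rows that repeat a pose let the fingers close. It gives the time, the measured TCP pose, the force, the opening and the grip force at its end, in the units of the state.
- bot.get_obs(): the state, without advancing time (a new reading comes with each control period).
- bot.read_camera(name): name is "scene" or "top" or "wrist"; returns a dict with "pixels" (480x640x3 uint8, red, green, blue), "depth" (480x640 float32, m along the optical axis (not along the pixel's ray), 0 where there is no reading), "fovy" (degrees; the focal length in pixels is half the picture's height over the tangent of half this angle, whatever the lens; pixels are square), "cx", "cy" (the principal point, pixels), "pose" (4x4, takes a point from camera to world coordinates). Camera axes: x right, y down, z forward; pixel columns grow to the right and rows downward; lengths in m; the calibration is good to about 2 mm. The wrist camera is an equidistant fisheye: a pixel r from the principal point sees the ray r / f radians off the axis. A picture is of the moment at which its call begins.
- bot.hand_in(): hands the job in; it is judged then, once.
The state is a dict: "t": time; "q": joint angles; "joint_vel": joint speeds; "joint_torque": joint torques, N m; "eef_pos": TCP position; "tool_rot": TCP orientation; "contact_force": force on the tool from outside, world axes, zero at the start; "torque": the same for the moment, N m; "gripper_width": opening from 0.0 (shut) to 1.0 (fully open); "grasp_force": force on a finger pad.
Only numpy, scipy, OpenCV 4.12 (cv2) and the standard library are available. Lean on these libraries where they do the work, as an engineer would, in place of code of your own. Each camera call takes 0.05 s, during which the arm holds its last target. There are 200 camera calls.

## Working session

There is one attempt and no reset: what is moved stays moved. The work goes in short steps, Python scripts to look and compute and a shell command to move; the robot and the scene stay as the last step left them, time stands still between calls to the robot, and variables do not carry over. Pictures are saved under pics/ and viewed, at most 10 in all, crops included, and the job is handed in when it is done.

```bash
mkdir -p pics
cat > h.py <<'E'
import numpy as np, cv2
from station import bot
def cam(n):
    c=bot.read_camera(n); np.savez(f'{n}.npz',**c); return c
def save(c,name): cv2.imwrite(f'pics/{name}.png',c['pixels'][:,:,::-1])
def world(c):
    "per-pixel world points from depth (pinhole)"
    f=240/np.tan(np.radians(c['fovy'])/2); d=c['depth']
    v,u=np.mgrid[0:480,0:640]
    p=np.stack([(u-c['cx'])/f*d,(v-c['cy'])/f*d,d],-1)
    T=np.array(c['pose']); return p@T[:3,:3].T+T[:3,3]
E
python3 - <<'E'
from h import *
o=bot.get_obs(); print({k:np.round(v,3) for k,v in o.items()})
for n in('top','scene'):
    c=cam(n); save(c,n+'0'); print(n,c['fovy'],c['cx'],c['cy'],np.round(c['pose'],3))
E
```

```text
{'t': np.float64(0.0), 'q': array([-1.436,  0.478,  0.022,  1.556, -0.012,  1.109, -0.083]), 'joint_vel': array([ 0.001, -0.   , -0.002,  0.   , -0.001, -0.   , -0.002]), 'joint_torque': array([-0.0000e+00, -5.9645e+01,  1.6080e+00, -2.8118e+01,  1.3000e-02,
        1.0000e-02, -0.0000e+00]), 'eef_pos': array([0.162, 0.655, 0.23 ]), 'tool_rot': array([-0.   ,  0.121,  0.993, -0.001]), 'contact_force': array([ 0.633, -0.285,  0.861]), 'torque': array([ 0.026, -0.025,  0.027]), 'grasp_force': np.float64(0.0), 'gripper_width': np.float64(0.999)}
top 49.23774381072699 308.4262980600738 240.34250925183085 [[-0.022 -0.997  0.074  0.389]
 [-1.     0.021 -0.018  0.015]
 [ 0.017 -0.075 -0.997  1.2  ]
 [ 0.     0.     0.     1.   ]]
scene 57.174080886571296 318.89887012646284 235.41797858081492 [[-0.363  0.495 -0.789  1.195]
 [ 0.931  0.213 -0.295  0.289]
 [ 0.023 -0.842 -0.539  0.54 ]
 [ 0.     0.     0.     1.   ]]
```

View pics/top0.png

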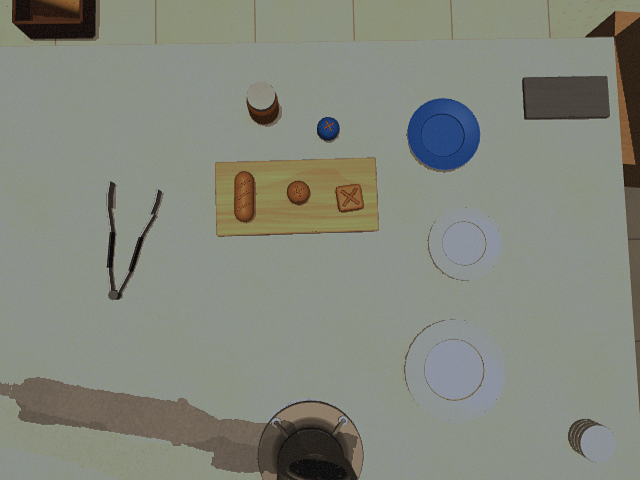

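View pics/scene0.png

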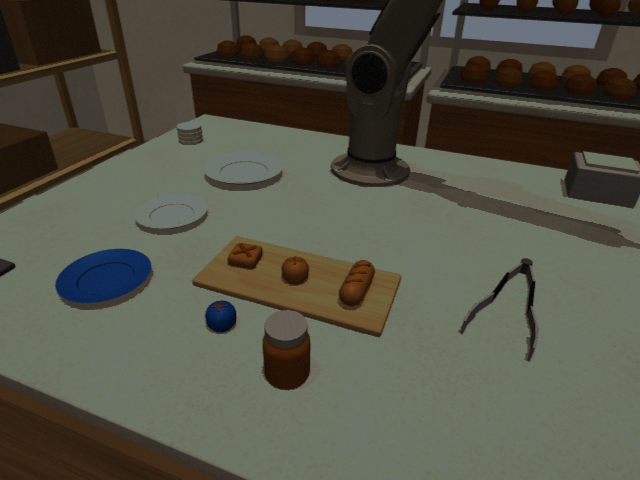

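The top view shows the tongs at left, with the pivot at (115,295) and the jaw tips near (112,183) and (160,191). The bun is mid-board at (298,192), between the roll (244,196) and the pastry (349,198). The smaller white plate is at (464,243). The big white plate, the blue plate and the blue bun are decoys. The scene view agrees.

Run:
```python
from h import *
c=dict(np.load('top.npz')); P=world(c); im=c['pixels'].astype(int); z=P[...,2]
f=240/np.tan(np.radians(c['fovy'])/2);T=c['pose']
def ray(u,v,zz):
    d=T[:3,:3]@np.array([(u-c['cx'])/f,(v-c['cy'])/f,1]); o=T[:3,3]; return o+d*(zz-o[2])/d[2]
# tongs : dark pixels region
roi=np.zeros((480,640),bool); roi[170:310,90:175]=1
g=im.mean(2); m=roi&(g<0.72*np.median(g[roi])); n,l,s,ce=cv2.connectedComponentsWithStats(m.astype(np.uint8))
print(s,np.median(g[roi]))
pts=np.array([ray(u,v,.02)[:2] for v,u in np.argwhere(m)])
black=roi&(g<45); n,l,s,ce=cv2.connectedComponentsWithStats(black.astype(np.uint8))
for i in range(1,n):
    if s[i,4]>25: print('black',s[i],[np.round(ray(*ce[i],.024),4)], np.round(z[l==i].max(),3))
for nm,(u,v) in dict(piv=(115,295)).items(): print(nm,ray(u,v,.026))
np.save('tp.npy',pts)
big=cv2.resize(c['pixels'][165:310,80:185],None,fx=4,fy=4,interpolation=cv2.INTER_CUBIC); 
cv2.imwrite('pics/tongs0.png',big[:,:,::-1])
# board objects by height
hsv=cv2.cvtColor(c['pixels'],cv2.COLOR_RGB2HSV)
def comp(mask,zz,name):
    n,l,s,ce=cv2.connectedComponentsWithStats(mask.astype(np.uint8))
    for i in range(1,n):
        if s[i,4]>60:
            k=l==i; print(name,s[i],np.round(ray(*ce[i],zz),4),'pm',np.round(P[k].mean(0),4),'zmax',np.round(np.percentile(z[k],98),3))
r=np.zeros((480,640),bool); r[150:245,210:385]=1
comp(r&(z>.024),.036,'goods')
cb=r&(hsv[...,1]>60); rect=cv2.minAreaRect(np.argwhere(cb)[:,::-1].astype(np.float32)); b=cv2.boxPoints(rect)
B=np.array([ray(*p,.015) for p in b]); print('board',np.round(B,4),B.mean(0))
r=np.zeros((480,640),bool); r[195:295,415:515]=1
comp(r&(z>.007),.015,'plate'); r[:]=0; r[75:130,240:285]=1; comp(r&(z>.05),.1,'jar')
```

```text
[[     0      0    640    480 305970]
 [   107    181     57    119   1227]
 [   162    197      1      1      1]
 [   107    216      1      1      1]
 [   141    232      1      1      1]] 141.0
black [107 182  10 110 402] [array([0.4943, 0.4349, 0.024 ])] 0.032
black [116 190  45 109 347] [array([0.4754, 0.3711, 0.024 ])] 1.2
piv [0.36380831 0.42452507 0.026     ]
goods [234 171  20  51 927] [0.5776 0.1362 0.036 ] pm [0.5739 0.1338 0.0591] zmax 0.063
goods [287 181  23  23 428] [0.5847 0.0146 0.036 ] pm [0.5812 0.0147 0.0565] zmax 0.06
goods [336 184  28  28 655] [ 0.5701 -0.1003  0.036 ] pm [ 0.5691 -0.0997  0.0424] zmax 0.046
board [[ 0.6614  0.2053  0.015 ]
 [ 0.6663 -0.167   0.015 ]
 [ 0.4955 -0.1668  0.015 ]
 [ 0.4917  0.2017  0.015 ]] [0.57872504 0.01829946 0.015     ]
plate [ 429  206   74   74 2820] [ 0.4645 -0.3663  0.015 ] pm [ 0.4644 -0.3649  0.0198] zmax 0.022
jar [247  81  31  38 920] [0.7744 0.0882 0.1   ] pm [0.7749 0.0882 0.098 ] zmax 0.105
```

View pics/tongs0.png

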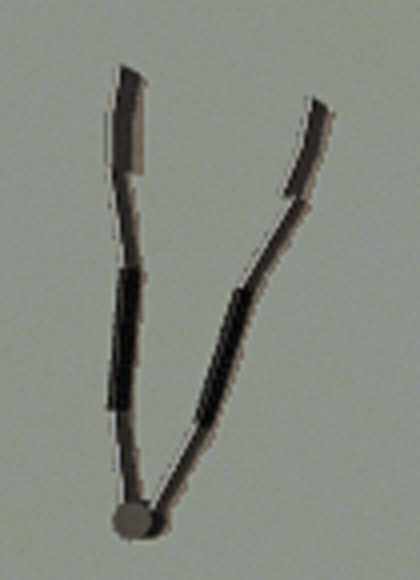

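The crop shows the pivot at full-frame (113,294.8), the grip zone centres at (111,249.5) and (135.8,254.3), and the jaw tips at (112.5,182) and (159.5,190.3).

```bash
cat >> h.py <<'E'
def caster(c):
    f=240/np.tan(np.radians(c['fovy'])/2);T=c['pose']
    def ray(u,v,zz):
        d=T[:3,:3]@np.array([(u-c['cx'])/f,(v-c['cy'])/f,1]); o=T[:3,3]; return o+d*(zz-o[2])/d[2]
    return ray
def R():
    from scipy.spatial.transform import Rotation
    w,x,y,z=bot.get_obs()['tool_rot']; return Rotation.from_quat([x,y,z,w]).as_matrix()
def plan(xyz,yaw):
    "row for TCP at xyz with tool -x along yaw (tongs direction)"
    o=bot.get_obs(); M=R(); cur=np.arctan2(-M[1,0],-M[0,0])
    s=-((yaw-cur+np.pi)%(2*np.pi)-np.pi)
    print('row',np.round(100*M.T@(np.array(xyz)-o['eef_pos']),2),'spin',round(s,3),'cur',np.round(o['eef_pos'],4),'curyaw',round(cur,3))
E
python3 - <<'E'
from h import *
c=dict(np.load('top.npz')); r=caster(c)
pv=r(113,294.75,.026); tl=r(112.5,182,.032); tr=r(159.5,190.25,.032); zl=r(111,249.5,.024); zr=r(135.75,254.25,.024)
m=(tl+tr)/2; zm=(zl+zr)/2; d=(m-pv)[:2]; print(pv,m,'len',np.hypot(*d),'zw',np.linalg.norm(zl-zr),'tipw',np.linalg.norm(tl-tr),'tip->org',np.linalg.norm((m-zm)[:2]))
yaw=np.arctan2(d[1],d[0]); org=pv[:2]+d/np.hypot(*d)*.1; print('yaw',yaw,'zmid',zm,'org',org)
plan([*zm[:2],.10],yaw); plan([*org,.10],yaw)
E
```

```text
[0.36445924 0.42893386 0.026     ] [0.60577174 0.37693968 0.032     ] len 0.24685038901256956 zw 0.056273280377007316 tipw 0.10682040747619856 tip->org 0.14957921285130746
yaw -0.21221972822724974 zmid [0.45927163 0.40713339 0.024     ] org [0.46221582 0.40787082]
row [-34.79 -16.86  13.07] spin -0.031 cur [0.1622 0.6547 0.2304] curyaw -0.243
row [-35.06 -16.72  13.07] spin -0.031 cur [0.1622 0.6547 0.2304] curyaw -0.243
```

```bash
python3 -m jog '[[-4,-2,1,0],[-8,-4,2,0],[-12,-6,4,0],[-16,-8,5,0],[-20,-9.5,6.5,0],[-24,-11.5,8,0],[-28,-13.5,9.5,0],[-32,-15.5,11,-0.03],[-35,-16.8,12,-0.03],[-35,-16.8,12,-0.03],[-35,-16.8,12,-0.03],[-35,-16.8,12,-0.03]]' -1 20
python3 - <<'E'
from h import *
c=cam('wrist'); save(c,'wrist1'); print(c['fovy'],c['cx'],c['cy'],np.round(c['pose'],3))
plan([.461,.4075,.03],-.2122)
E
```

```text
t: 1.1
eef_pos: [0.4631, 0.4052, 0.1102]
tool_rot: [-0.0, 0.109, 0.994, -0.001]
contact_force: [-0.3, 0.3, -0.0]
gripper_width: 1.0
grasp_force: 0.0
65.70646984690485 320.291065023899 242.45449523910546 [[ 0.215  0.925  0.314  0.382]
 [ 0.977 -0.203 -0.072  0.424]
 [-0.002  0.322 -0.947  0.252]
 [ 0.     0.     0.     1.   ]]
row [ 0.05 -0.01  8.08] spin -0.002 cur [0.4616 0.4076 0.1108] curyaw -0.214
```

View pics/wrist1.png

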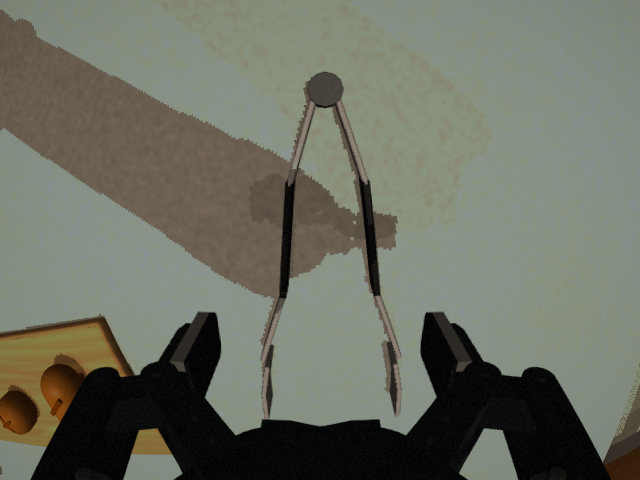

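The wrist view shows the pivot at (325,90), the zones at about (288,238) and (371,238), and the jaws at (267,390) and (393,380). The finger pads stand at u≈207 and u≈432. I'll cast these points to refine the tongs pose.

```bash
cat >> h.py <<'E'
def fish(c):
    f=240/np.tan(np.radians(c['fovy'])/2);T=np.array(c['pose'])
    def ray(u,v,zz):
        a=np.array([u-c['cx'],v-c['cy']]); r=np.hypot(*a); t=r/f
        d=T[:3,:3]@np.array([*(a/r*np.sin(t)),np.cos(t)]); o=T[:3,3]; return o+d*(zz-o[2])/d[2]
    return ray
E
python3 - <<'E'
from h import *
c=dict(np.load('wrist.npz')); r=fish(c)
pv=r(325,90,.026); A=r(291,183,.024);B=r(284,297,.024);C=r(366,181,.024);D=r(375,295,.024)
for p in(pv,A,B,C,D):print(np.round(p,4))
o=(A+B+C+D)/4; t=(r(267,415,.016)+r(396,413,.016))/2
print('org',o,'tip',t); 
for q in (o,t): print('yaw',np.arctan2(*(q-pv)[1::-1]), np.linalg.norm((q-pv)[:2]))
E
```

```text
[0.3643 0.4302 0.026 ]
[0.4156 0.3974 0.024 ]
[0.491  0.3737 0.024 ]
[0.4243 0.4432 0.024 ]
[0.5031 0.4354 0.024 ]
org [0.4584937  0.41241245 0.024     ] tip [0.61840691 0.38145188 0.016     ]
yaw -0.18648861403858896 0.0958659604717706
yaw -0.1894811777012377 0.25874803056688944
```

```bash
python3 -m jog '[[0,0.3,3,-0.017],[0,0.3,6,-0.017],[0,0.3,8,-0.017],[0,0.3,9.5,-0.017],[0,0.3,10.6,-0.017],[0,0.3,10.6,-0.017],[0,0.3,10.6,-0.017]]' -1 20;  python3 - <<'E'
from h import *
plan([.461,.4105,.004],-.197)
E
```

```text
t: 1.73
eef_pos: [0.4614, 0.412, 0.0054]
tool_rot: [-0.0, 0.097, 0.995, 0.0]
contact_force: [-0.1, -0.4, 1.6]
gripper_width: 1.002
grasp_force: 0.0
row [ 0.01 -0.16  0.14] spin 0.003 cur [0.4614 0.412  0.0054] curyaw -0.194
```

```bash
python3 -m jog '[[0,0,0.1,0],[0,0,0.1,0],[0,0,0.1,0],[0,0,0.1,0],[0,0,0.1,0],[0,0,0.1,0],[0,0,0.1,0],[0,0,0.1,0]]' -0.25 40;  python3 - <<'E'
from h import *
c=cam('wrist'); save(c,'wrist2')
E
```

```text
t: 2.4
eef_pos: [0.4635, 0.4122, 0.0064]
tool_rot: [0.001, 0.098, 0.995, 0.002]
contact_force: [-0.3, -0.2, 6.6]
gripper_width: 0.629
grasp_force: 6.8
```

View pics/wrist2.png

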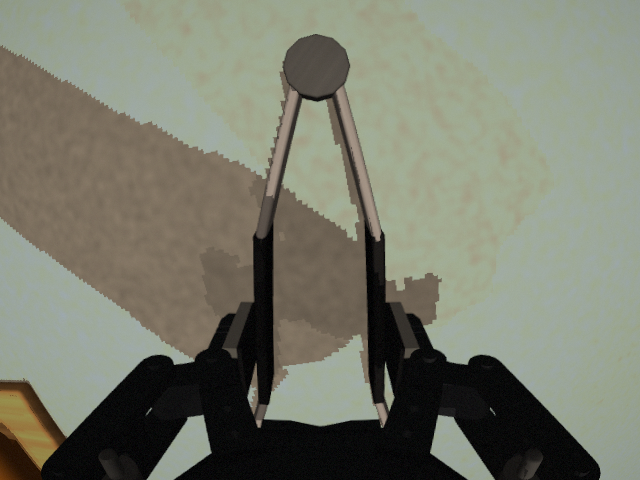

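The pads hold both black zones symmetrically, with the zones at u≈262 and 376 and the pivot centred at (316,67). I'll lift a little and check for slip.

```bash
python3 -m jog '[[0,0,-1,0],[0,0,-2.5,0],[0,0,-5,0],[0,0,-8,0],[0,0,-10,0],[0,0,-10,0],[0,0,-10,0]]';  python3 - <<'E'
from h import *
c=cam('wrist'); save(c,'wrist3'); d=cam('scene'); save(d,'scene3')
w=cv2.hconcat([cv2.resize(c['pixels'],(400,300)),cv2.resize(d['pixels'][100:400,300:640],(400,300))])
cv2.imwrite('pics/both3.png',w[:,:,::-1])
E
```

```text
t: 3.03
eef_pos: [0.4629, 0.4115, 0.1063]
tool_rot: [0.001, 0.098, 0.995, 0.001]
contact_force: [0.4, -0.7, -1.8]
gripper_width: 0.624
grasp_force: 5.0
```

View pics/both3.png

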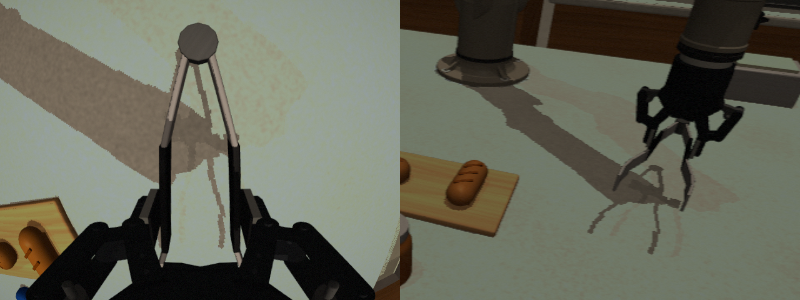

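Run:
```python
from h import *
c=dict(np.load('wrist.npz')); r=fish(c); o=bot.get_obs(); M=R()
tool=lambda p: np.round(1000*M.T@(p-o['eef_pos']),1)
print('pivot',tool(r(317,68,.126)))
z=.124
print('zones',[tool(r(*p,z)) for p in((264,236),(377,236),(266,390),(378,390))])
print(o['q'])
# for jaw = TCP + 125mm along yaw with no offset
plan([.584-.125,.0146,.14],0.)
```

```text
pivot [ 99.6   0.7 -22.1]
zones [array([ 42.5, -18. , -20.2]), array([ 42.5,  21.8, -20.2]), array([-28.1, -21.9, -20.2]), array([-28.3,  27.2, -20.3])]
[-0.8823273   0.52626842  0.07332983  1.80744548 -0.05094065  0.81100943
  0.59124607]
row [ -7.44 -38.87  -3.59] spin -0.196 cur [0.4616 0.4103 0.1038] curyaw -0.196
```

```bash
python3 -m jog '[[-0.2,-1,-1,0],[-0.6,-3,-2,-0.01],[-1.1,-6,-3,-0.03],[-1.7,-9,-3.6,-0.05],[-2.3,-12,-3.6,-0.06],[-2.9,-15,-3.6,-0.08],[-3.4,-18,-3.6,-0.09],[-4,-21,-3.6,-0.11],[-4.6,-24,-3.6,-0.12],[-5.2,-27,-3.6,-0.14],[-5.7,-30,-3.6,-0.15],[-6.3,-33,-3.6,-0.17],[-6.9,-36,-3.6,-0.18],[-7.2,-38,-3.6,-0.19],[-7.4,-38.9,-3.6,-0.196],[-7.4,-38.9,-3.6,-0.196],[-7.4,-38.9,-3.6,-0.196]]';  python3 - <<'E'
from h import *
plan([.459,.0146,.14],0.)
c=cam('wrist'); d=cam('scene'); t=cam('top')
w=np.vstack([np.hstack([c['pixels'][::2,::2],cv2.resize(d['pixels'][160:400,150:470],(320,240))]),np.hstack([cv2.resize(t['pixels'][120:300,200:440],(320,240)),np.zeros((240,320,3),np.uint8)])])
cv2.imwrite('pics/m4.png',w[:,:,::-1])
E
```

```text
t: 4.55
eef_pos: [0.4584, 0.0144, 0.1401]
tool_rot: [-0.001, 0.001, 1.0, -0.0]
contact_force: [-0.3, 0.0, -0.6]
gripper_width: 0.626
grasp_force: 5.0
row [-0.06  0.02  0.01] spin -0.002 cur [0.4584 0.0144 0.1401] curyaw -0.002
```

View pics/m4.png

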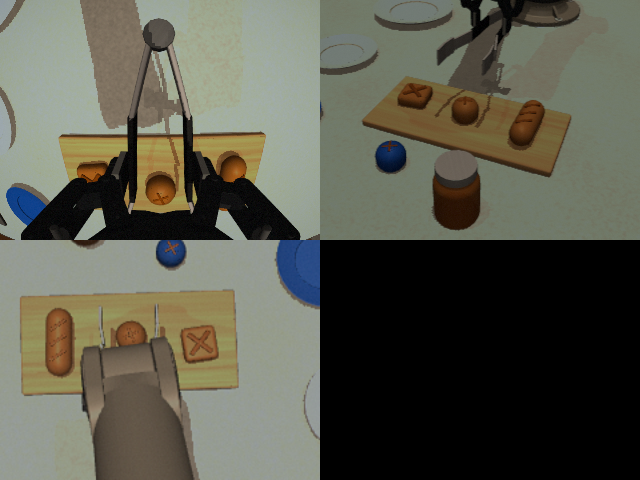

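The wrist tile shows the bun at full-frame (322,380), centred between the arms. In the top tile the jaws (101 and 156) straddle the bun (131), and the tips reach past it. I'll check the numbers, mainly x.

Run:
```python
from h import *
t=dict(np.load('top.npz')); r=caster(t)
for u in(101,156): print('tip',r(200+u*.75,168.75,.163), r(200+u*.75,168.75,.145))
P=world(t); print('jaw z',[np.round(P[v-2:v+3,u-2:u+3].reshape(-1,3).max(0),3) for u,v in((276,175),(317,175))])
c=dict(np.load('wrist.npz')); f=fish(c); print('bun wrist',f(322,380,.045),'pivot',f(318,68,.16))
d=dict(np.load('scene.npz')); q=caster(d); hsv=cv2.cvtColor(d['pixels'],cv2.COLOR_RGB2HSV)
# bun in scene tile: (465,110)-> full
u=150+(465-320); v=160+110; Pd=world(d); k=Pd[v-20:v+20,u-20:u+20].reshape(-1,3); k=k[(k[:,2]>.03)]; print('bun scene depth',k.min(0),k.max(0), q(u,v,.036))
```

```text
tip [0.61133981 0.0579108  0.163     ] [0.61519989 0.05866331 0.145     ]
tip [ 0.60981039 -0.02476368  0.163     ] [ 0.61364392 -0.02544652  0.145     ]
jaw z [array([0.633, 0.062, 0.173]), array([ 0.631, -0.022,  0.171])]
bun wrist [0.57375249 0.01613362 0.045     ] pivot [0.3579676  0.01429822 0.16      ]
bun scene depth [ 0.56507355 -0.01090003  0.03003526] [1.19544163 0.28890233 0.53979867] [0.58839193 0.01597857 0.036     ]
```

```bash
python3 -m jog '[[-0.2,-0.1,1.5,0],[-0.2,-0.1,4,0],[-0.2,-0.1,6.5,0],[-0.2,-0.1,8.5,0],[-0.2,-0.1,10,0],[-0.2,-0.1,11,0],[-0.2,-0.1,11.3,0],[-0.2,-0.1,11.3,0],[-0.2,-0.1,11.3,0]]';  python3 - <<'E'
from h import *
plan([.461,.0135,.027],0.)
c=cam('wrist'); d=cam('scene'); t=cam('top')
w=np.vstack([np.hstack([cv2.resize(c['pixels'][280:460,200:440],(400,300)),cv2.resize(d['pixels'][200:350,190:390],(400,300))]),np.hstack([cv2.resize(t['pixels'][140:260,210:370],(400,300)),np.zeros((300,400,3),np.uint8)])])
cv2.imwrite('pics/m5.png',w[:,:,::-1])
E
```

```text
t: 5.45
eef_pos: [0.4617, 0.0143, 0.0278]
tool_rot: [0.0, -0.0, 1.0, 0.0]
contact_force: [0.4, -0.2, -1.4]
gripper_width: 0.622
grasp_force: 5.0
row [ 0.07 -0.08  0.08] spin 0.001 cur [0.4617 0.0143 0.0278] curyaw 0.001
```

View pics/m5.png

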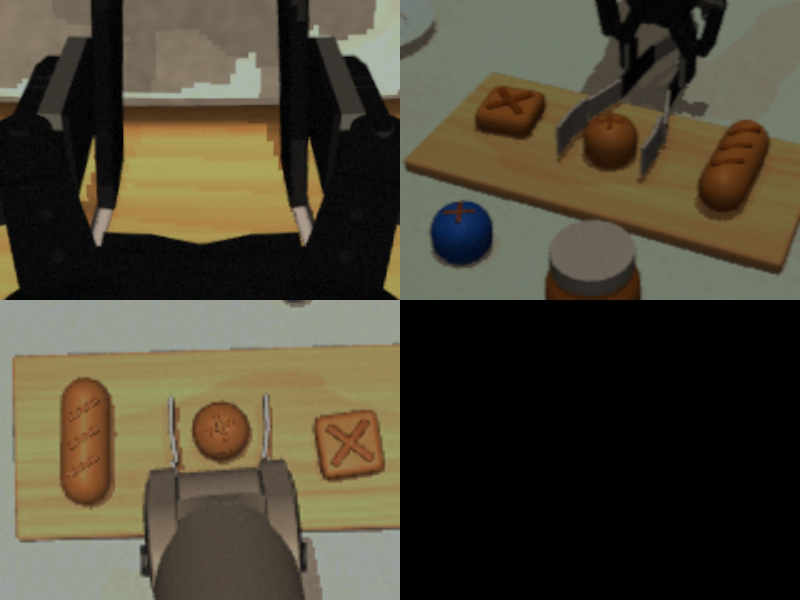

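Jaws straddle the bun at x=171 and 266, with the bun at 221, about 2 mm off-centre. I'll nudge, then squeeze.

```bash
python3 -m jog '[[0.1,-0.1,0,0],[0.2,-0.15,0,0],[0.2,-0.15,0,0]]' -0.05 30; python3 -m jog '[[0,0,0,0],[0,0,0,0],[0,0,0,0],[0,0,0,0],[0,0,0,0],[0,0,0,0],[0,0,0,0],[0,0,0,0]]' 0.3 30
python3 - <<'E'
from h import *
plan([.4645,-.366,.12],0)
E
```

```text
t: 5.85
eef_pos: [0.459, 0.0122, 0.0276]
tool_rot: [0.0, 0.0, 1.0, 0.0]
contact_force: [-0.2, 0.5, -1.5]
gripper_width: 0.529
grasp_force: 6.4
t: 6.52
eef_pos: [0.4591, 0.0124, 0.0273]
tool_rot: [-0.0, -0.0, 1.0, -0.0]
contact_force: [-0.3, -0.8, -1.0]
gripper_width: 0.448
grasp_force: 31.5
row [ -0.53 -37.84  -9.27] spin 0.0 cur [0.4591 0.0124 0.0273] curyaw 0.0
```

```bash
python3 -m jog '[[0,0,-0.5,0],[0,0,-1.5,0],[0,0,-3,0],[0,0,-5,0],[0,0,-7,0],[0,0,-9,0],[0,0,-9.7,0],[0,0,-9.7,0],[0,0,-9.7,0]]'
python3 - <<'E'
from h import *
d=cam('scene'); t=cam('top')
w=np.hstack([cv2.resize(d['pixels'][120:360,150:470],(400,300)),cv2.resize(t['pixels'][140:260,210:370],(400,300))])
cv2.imwrite('pics/m6.png',w[:,:,::-1])
r=caster(t); 
yaw=np.arctan2(-.365,.4645)
e=np.array([np.cos(yaw),np.sin(yaw)]); plan([*(np.array([.4645,-.366])-.127*e),.124],yaw)
print(yaw)
E
```

```text
t: 7.27
eef_pos: [0.4591, 0.0126, 0.1244]
tool_rot: [0.0, -0.0, 1.0, 0.0]
contact_force: [-1.1, 0.9, -2.2]
gripper_width: 0.445
grasp_force: 31.4
row [  9.38 -29.99  -0.04] spin 0.666 cur [0.4583 0.0124 0.1234] curyaw 0.0
-0.6660167749337422
```

View pics/m6.png

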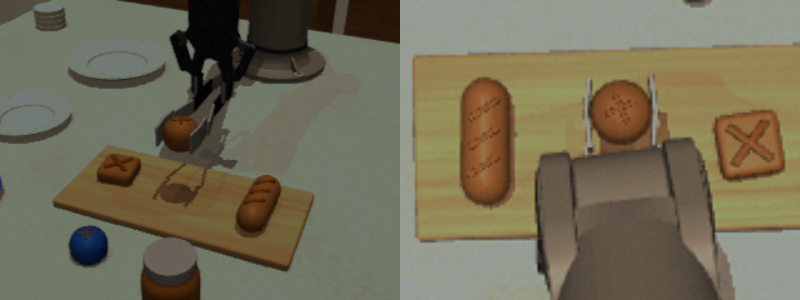

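The bun is lifted between the jaws (top tile, bun at (621,112)) and the board spot is empty. Next I swing it to the plate along an arc.

```bash
python3 -m jog '[[-0.1,-1.2,0,0.02],[-0.2,-3.5,0,0.05],[-0.1,-5.8,0,0.1],[0.2,-8.1,0,0.15],[0.6,-10.4,0,0.2],[1.1,-12.6,0,0.25],[1.8,-14.8,0,0.3],[2.5,-17,0,0.35],[3.3,-19.2,0,0.4],[4.3,-21.3,0,0.45],[5.3,-23.3,0,0.5],[6.5,-25.3,0,0.55],[7.8,-27.2,0,0.6],[8.8,-28.8,0,0.64],[9.4,-30,0,0.666],[9.4,-30,0,0.666],[9.4,-30,0,0.666],[9.4,-30,0,0.666]]'
python3 - <<'E'
from h import *
d=cam('scene'); t=cam('top')
w=np.hstack([cv2.resize(d['pixels'][100:340,60:380],(400,300)),cv2.resize(t['pixels'][140:350,320:600],(400,300))])
cv2.imwrite('pics/m7.png',w[:,:,::-1])
hs=cv2.cvtColor(t['pixels'],cv2.COLOR_RGB2HSV); m=(hs[...,0]<18)&(hs[...,1]>110)&(t['pixels'][...,0]>60); m[:,:400]=0;m[:180]=0;m[300:]=0
n,l,s,ce=cv2.connectedComponentsWithStats(m.astype(np.uint8)); r=caster(t)
P=world(t)
for i in range(1,n):
    if s[i,4]>40: print(s[i],ce[i],r(*ce[i],.135),np.percentile(P[l==i][:,2],95))
o=bot.get_obs(); print(o['eef_pos'],o['gripper_width'],o['grasp_force'])
E
```

```text
t: 8.87
eef_pos: [0.3655, -0.287, 0.1239]
tool_rot: [-0.0, 0.326, 0.945, 0.0]
contact_force: [1.0, 0.6, -1.9]
gripper_width: 0.444
grasp_force: 31.4
[470 226  26  24 470] [482.65106383 237.73829787] [ 0.46616249 -0.3623401   0.135     ] 0.15439093165547896
[ 0.36577606 -0.28663072  0.12405638] 0.44313637849278015 31.438027024269104
```

View pics/m7.png

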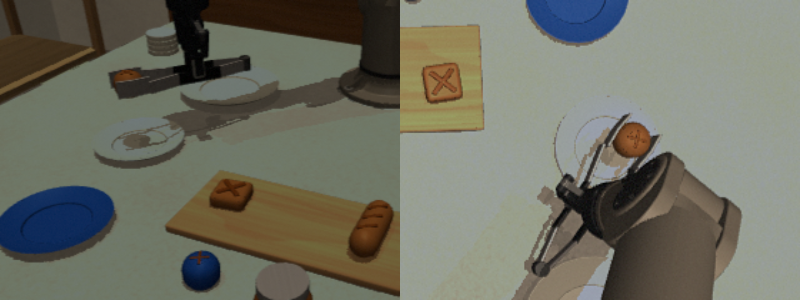

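The bun is held at (0.466, -0.362) and the plate centre is at (0.4645, -0.366). The bun's underside is about 9 to 10 cm above the plate, so I'm handing in.

```bash
python3 -c "
from station import bot
print(bot.hand_in())"
```

```text
the job is handed in; nothing more can be done
None
```

I handed the job in at about 9 s, with the small round bun held in the tongs over the middle of the smaller white plate: about 4 mm off centre, its underside roughly 9–10 cm above the plate.

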